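Tip a tall carton into the measuring corner

ROBOT

A 6-joint arm with a two-finger parallel gripper is mounted at the origin on the work surface. World frame = base frame: x ahead of the robot, y to its left, z up, the work surface at z = 0. Lengths are in mm, angles in rad, forces in N, time in s.
With the tool pointing down it reaches from about 350 to 975 mm from the base axis. Payload 7.1 kg.
Tool frame: the origin (TCP) lies between the finger pads; the fingertips stand 19 mm ahead of it and the grasp point (between the pads) is the TCP (ctrl.finger_overhang is the distance from the TCP to the fingertips, in mm); z points along the fingers, y is the line along which they close (so a half turn about z gives the same grasp; the last joint's range is limited). The gripper opens to 88 mm and grips with 3 to 60 N. Pads are 20 mm wide; open, the fingers measure 115 mm over their backs; the gripper's body (75 mm by 178 mm) begins 61 mm behind the grasp point.
Start: joints at [-1.146, 0.423, 1.63, -0, 1.089, -0.019], TCP at [268.374, -564.429, 241.675] pointing down, gripper open.
Joint ranges: [-3, 3], [-0.9, 2.11], [0.09, 2.58], [-1.31, 4.45], [0.11, 2.69], [-2.54, 2.54]. Speed limits (rad/s): [2.39, 2.39, 3.01, 3.14, 3.14, 3.14].

INTERFACE

Orientations are given as a rotation vector (axis times angle).
In Python, from workcell import ctrl gives the robot as it stands. The module is installed in compiled form; this text tells all that it offers.
- The arm moves only by the tool arm_command, never from a script. Its argument "rows" is one flat list of numbers, 7 for each row, row after row: the turn, a rotation vector about the tool's x, y, z scaled (see below), then the shift along the tool's x, y, z scaled (see below), then the opening, from -1 (shut) to 1 (fully open). A call has 1 to 5 rows; each row is the pose to reach, as a shift and turn from the pose commanded when the call began, along the tool's axes at that moment, turning the shorter way round; what a row does not reach only later rows make up. The controller multiplies each number of a shift by 80 mm and each number of a turn by 180 degrees. A row lasts 1/10 s, in which the tool goes at most 50 mm and 8.59 degrees, less where a joint would pass 70% of its speed; a pose out of reach is approached as far as the arm can. A call with a number of a shift or a turn outside -1 to 1 is refused whole. A call with a gripper value outside its range is refused whole. The fingers move at their own pace and stop on an object; the grip force is fixed at half the most. Time passes only in rows, so rows that repeat a pose let the fingers close. It gives the time, the measured TCP pose, the force, the opening and the grip force at its end, in the units of the state.
- ctrl.get_obs(): the state, without advancing time (a new reading comes with each control period).
- ctrl.get_image(name): name is "scene" or "top"; returns (picture, depth): 400x640x3 uint8, red, green, blue; 400x640 float32, mm along the optical axis (not along the pixel's ray), 0 where there is no reading.
- ctrl.camera_params(name): a dict with "camera_matrix" (3x3 intrinsics, pixels), "world_to_cam" (4x4, takes a point from world to camera coordinates). Camera axes: x right, y down, z forward; pixel columns grow to the right and rows downward; lengths in mm; the calibration is good to about 2 mm. A picture is of the moment at which its call begins. camera_params takes no time and is no camera call.
- ctrl.close_job(): hands the job in; it is judged then, once.
The state is a dict: "t": time; "qpos": joint angles; "qvel": joint speeds; "joint_torque": joint torques, N m; "ee_pos": TCP position; "orientation": TCP orientation; "ft_force": force on the tool from outside, world axes, zero at the start; "moment": the same for the moment, N m; "width": finger opening in mm; "grasp_force": force on a finger pad.
Only numpy, scipy, OpenCV 4.12 (cv2) and the standard library are available. Lean on these libraries where they do the work, as an engineer would, in place of code of your own. Each camera call takes 0.05 s, during which the arm holds its last target. There are 200 camera calls.

TASK

Without gripping or lifting it, push the tall slim brown carton over towards the end stop of the measuring board so that it lies flat on the board, label up, top end towards the stop. Then push it along the board until it sits snugly in the corner, its top end against the end stop and its long side against the side rail. Leave everything else on the bench where it is.

Things in the scene. Friction and masses are not known exactly. Their poses are not given: they have to be found in the camera images.
- carton: The tall slim brown carton, 50 mm thick (its x), 80 wide (its y), 220 tall (its z), 0.25 to 0.5 kg, loose. Origin: centre of its underside; z runs up to its top; +x points out of the broad face with the white label. It starts upright on the right half of the board, label turned away from the end stop (within 10 degrees). Pushed near its top it tips over, away from the push.
- carton_mid (a point): Centre of the tall slim carton's volume, 110 mm up its z axis from its origin.
- carton_top (a point): Centre of the tall slim carton's top end face, 220 mm up its z axis. Tipped over towards the stop where it stands, the carton lies with this end some 50 to 110 mm short of the end stop.
- board: Fixed white measuring board with two low dark steel walls forming a corner: a side rail along its far edge, an end stop across its left end. Origin on the bench (z = 0); x points roughly away from the robot, y roughly to its left (yaw within 0.3 rad). The plate spans x -130 to +112 mm, y -210 to +202 mm; its top is 10 mm above the bench.
- side_rail (a point): Mid-length of the side rail's inner face, at the top edge. The inner face is the plane x = +100 mm of the board; the rail is 12 mm thick, runs the whole length of the board, top 46 mm above the bench.
- end_stop (a point): Mid-length of the end stop's inner face, at the top edge. The inner face is the plane y = +190 mm of the board; the stop is 12 mm thick, top 46 mm above the bench.
- square_carton: Bystander: white upright carton, 70 x 70 x 170 tall, with a square section (not the one to tip) (sizes in mm). Origin at the centre of its underside. Loose; to be left alone.
- can: Bystander: closed metal can, 64 diameter, 100 tall (sizes in mm). Origin at the centre of its underside. Loose; to be left alone.
- tape_roll: Bystander: roll of packing tape lying flat, 96 diameter, 48 high (sizes in mm). Origin at the centre of its underside. Loose; to be left alone.
- knife: Bystander: closed box knife lying flat, 145 x 26 x 19 high (sizes in mm). Origin at the centre of its underside. Loose; to be left alone.
- bundle: Bystander: strapped pack of three small cartons, 70 x 70 x 72 high (sizes in mm). Origin at the centre of its underside. Loose; to be left alone.
- bearing: Bystander: steel bearing ring lying flat, 62 diameter, 16 high (sizes in mm). Origin at the centre of its underside. Loose; to be left alone.
- low_carton: Bystander: low brown carton, 60 x 110 x 45 high (sizes in mm). Origin at the centre of its underside. Loose; to be left alone.
There are look-alikes about, which are no part of the job. What is shaped like the carton but orange is not meant.

How it is judged (in metres and radians):
On the way:
1. the tall carton has been tipped over and lies on the board, label up, top end towards the end stop (angle between carton's own x axis and vertical below 0.08 rad and height (world z) of carton_mid below 0.042 m and angle between the z axis of carton and the y axis of board, either way round below 0.6 rad), for 0.2 s.
At the end, for the whole second after the job is handed in: The tall carton lies still and flat on the board (within 0.08 rad), label up, square to the board within 0.06 rad, the middle of its top end within 6 mm of the end stop and its long side (at mid length) within 6 mm of the side rail (angle between carton's own x axis and vertical below 0.08 rad and height (world z) of carton_mid between 0.03 and 0.042 m and x of carton_mid in the frame of board between 0.054 and 0.066 m and y of carton_top in the frame of board between 0.184 and 0.196 m and angle between the z axis of carton and the y axis of board, either way round below 0.06 rad and linear speed of carton below 0.01 m/s); the robot touches nothing.
It fails at once if the tall carton is lifted or carried (height (world z) of carton_mid above 0.14 m or (angle between carton's own z axis and vertical above 0.8 rad and height (world z) of carton_mid above 0.125 m) or (angle between carton's own z axis and vertical above 1.4 rad and height (world z) of carton_mid above 0.07 m)).
It fails at once if a bystander is moved by more than 25 mm or knocked over (distance of any of square_carton, can, tape_roll, knife, bundle, bearing, low_carton from where it was at the start of the episode above 0.025 m or angle between any of square_carton, can, tape_roll, knife, bundle, bearing, low_carton's own z axis and vertical above 0.5 rad).
It also fails if it takes over 64 s, if anything falls off the work surface, if the arm or the gripper's body presses on something with over 40 N, if the wrist force passes 120 N, or if a joint passes its speed limit or range.

## Working session

There is one attempt and no reset: what is moved stays moved. The work goes in short steps, Python scripts to look and compute and a tool call to move; the robot and the scene stay as the last step left them, time stands still between calls to the robot, and variables do not carry over. Pictures are saved under pics/ and viewed, at most 10 in all, crops included, and the job is handed in when it is done.

Besides the shell and the picture viewer there is one more tool, called as name(argument=value, ...) on one line, values as JSON. arm_command: Moves the arm, as the interface text tells. Shifts and turns lie within -1 to 1; 1 stands for 80 mm of shift or 180 degrees of turn. Its arguments: {"type":"object","properties":{"rows":{"type":"array","items":{"type":"number"}}},"required":["rows"]}

```bash
mkdir -p pics
cat > h.py <<'E'
import numpy as np, cv2
from workcell import ctrl
from scipy.spatial.transform import Rotation as R
def cloud(name):
    im,d=ctrl.get_image(name); p=ctrl.camera_params(name); K=np.array(p["camera_matrix"]); T=np.linalg.inv(np.array(p["world_to_cam"]))
    v,u=np.mgrid[:d.shape[0],:d.shape[1]]
    P=np.stack([(u-K[0,2])/K[0,0]*d,(v-K[1,2])/K[1,1]*d,d],-1)
    W=P@T[:3,:3].T+T[:3,3]; W[d==0]=np.nan
    return im,W
def save(n,im): cv2.imwrite("pics/"+n,im[...,::-1])
E
python3 - <<'E'
from h import *
for n in("scene","top"):
    im,W=cloud(n); save(n+"0.png",im); np.save(n+"0.npy",W)
o=ctrl.get_obs(); print(o["t"],o["ee_pos"],o["orientation"],o["ft_force"],R.from_rotvec(o["orientation"]).as_matrix().round(3))
E
```

```text
0.1 [ 268.20609926 -564.03213667  241.00097378] [-3.06331742e+00 -6.91140538e-01  4.17465573e-04] [ 0.25200188  0.00572255 -0.19997949] [[ 0.903  0.429 -0.001]
 [ 0.429 -0.903  0.001]
 [ 0.    -0.001 -1.   ]]
```

View pics/scene0.png

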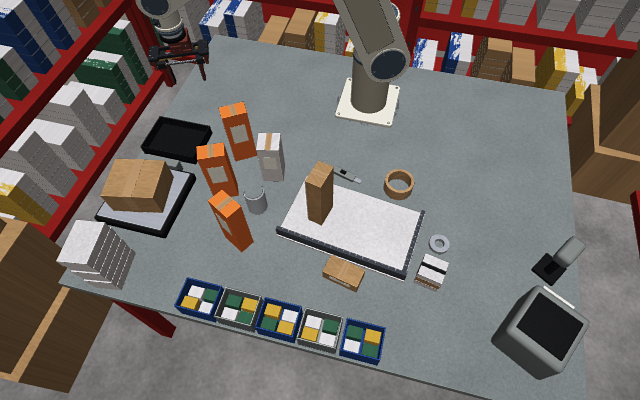

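View pics/top0.png

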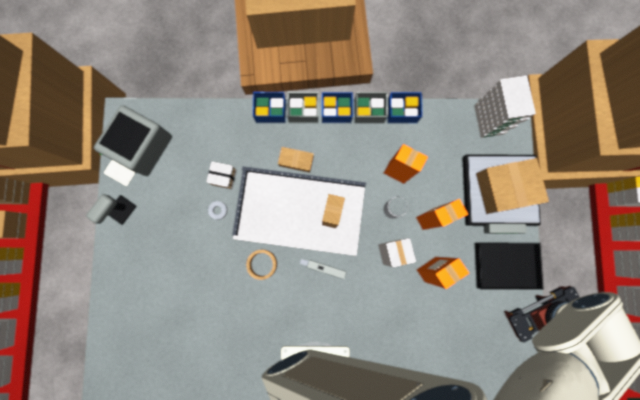

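The tall slim brown carton is at scene (319,193) and top (334,210), standing on the white board. The other brown carton at scene (343,273) is the low one behind the rail. The orange ones at (236,130), (216,170) and (231,220) have the right shape but the wrong colour. I'll confirm with a crop and measure.

Run:
```python
from h import *
im=cv2.imread("pics/top0.png"); 
cv2.imwrite("pics/crop0.png",cv2.resize(im[130:290,200:420],None,fx=3.4,fy=3.4,interpolation=cv2.INTER_CUBIC))
W=np.load("top0.npy"); S=np.load("scene0.npy")
for A,n in((W,"top"),(S,"scene")):
    P=A.reshape(-1,3); P=P[~np.isnan(P[:,0])]
    def rect(m,t):
        r=cv2.minAreaRect(P[m][:,:2].astype(np.float32)); print(n,t,m.sum(),np.round(r[0],1),np.round(r[1],1),round(r[2],2),P[m][:,2].mean().round(1))
    c=A[210,334] if n=="top" else A[170,319]
    print(c)
    near=np.hypot(P[:,0]-c[0],P[:,1]-c[1])<90
    rect(near&(abs(P[:,2]-230)<6),"cartontop")
    reg=np.hypot(P[:,0]-c[0],P[:,1]-c[1])<420
    rect(reg&(abs(P[:,2]-10)<3),"plate")
print("rows top walls", W[180,300],W[172,300],W[205,239],W[250,300],W[254,358],W[237,236],W[183,364],W[168,243])
# bystander centres
for nm,(u,v) in dict(sq=(398,253),can=(396,207),tape=(262,250),knife=(323,268),bundle=(220,174),bearing=(217,210),low=(295,158),o1=(406,163),o2=(442,214),o3=(443,272)).items(): print(nm,W[v,u].round(0))
```

```text
[527.38476645 -52.34994975 230.22787406]
top cartontop 502 [530.9 -51.4] [49.8 79.7] 76.75 230.5
top plate 6079 [539.1 -61.1] [813.9 800.2] 24.32 10.1
[523.11954599 -53.80080269 231.56607673]
scene cartontop 450 [534.2 -51.6] [51.9 82.8] 78.28 230.1
scene plate 5648 [534.9 -35.1] [771.6 795.2] 44.1 10.1
rows top walls [650.60272817  54.55432623  12.33668618] [681.00227984  55.51542746  -1.51282086] [560.76036557 252.74116812  45.7514042 ] [414.71379686  52.79171942   2.4629833 ] [ 402.26568484 -141.20436302    0.76788425] [457.01966043 267.51400954   7.74502835] [ 635.14905155 -158.72236751   46.45417778] [685.41241456 243.79084472  42.35780521]
sq [ 408. -240.  172.]
can [ 560. -271.    3.]
tape [415. 173.  52.]
knife [357. -24.  22.]
bundle [660. 313.  69.]
bearing [548. 336.   3.]
low [719.  70.  49.]
o1 [ 664. -259.  222.]
o2 [ 518. -355.  224.]
o3 [ 358. -353.  221.]
```

View pics/crop0.png

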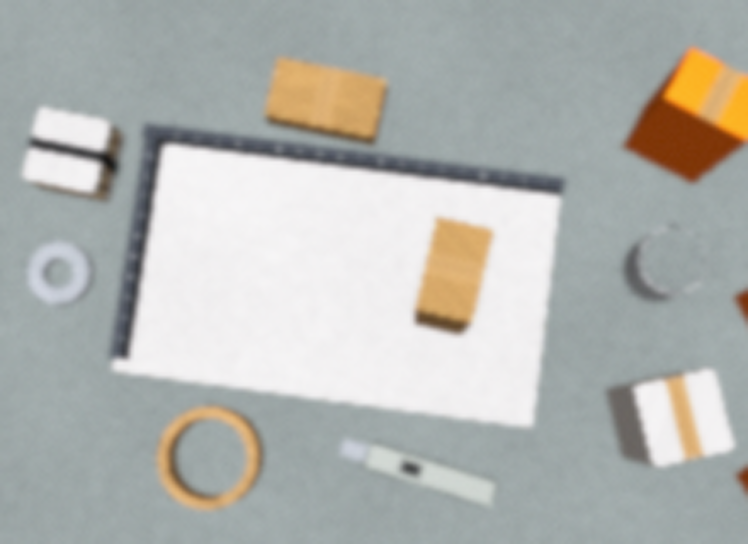

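The crop confirms it: brown, tall, slim carton alone on the board (crop (455,270)), rail along the top edge and end stop at the left. Now I'll fit the board and plan the move.

```bash
cat >> h.py <<'E'
def board(im,W):
    m=(im.max(-1)<100)&(abs(W[...,2]-46)<5)&(W[...,0]>380)&(W[...,0]<720)&(W[...,1]>-200)&(W[...,1]<300)
    P=W[m][:,:2]
    from scipy.optimize import least_squares
    def f(p):  # yaw, ox, oy : wall centre lines x=106, y=196
        c,s=np.cos(p[0]),np.sin(p[0]); q=(P-p[1:]*1)@np.array([[c,-s],[s,c]])
        return np.minimum(abs(q[:,0]-106),abs(q[:,1]-196))
    r=least_squares(f,[-0.12,545,50],loss="soft_l1",f_scale=4)
    return r.x,len(P),abs(r.fun).mean()
def tob(b,p):
    c,s=np.cos(b[0]),np.sin(b[0]); return (np.atleast_2d(p)-b[1:])@np.array([[c,-s],[s,c]])
E
python3 - <<'E'
from h import *
for n in("scene","top"):
    im=cv2.imread(f"pics/{n}0.png")[...,::-1]; W=np.load(n+"0.npy"); b=board(im,W); print(n,b); 
    print(tob(b[0],[[531,-51.5],[268,-564],[408,-240],[560,-271],[357,-24]]).round(0).tolist())
E
```

```text
scene (array([-1.28602567e-01,  5.57220828e+02,  5.56832872e+01]), 765, np.float64(9.679151708083353))
[[-12.0, -110.0], [-207.0, -652.0], [-110.0, -312.0], [45.0, -324.0], [-188.0, -105.0]]
top (array([-1.25954717e-01,  5.49347598e+02,  5.37928668e+01]), 284, np.float64(2.486256394397415))
[[-5.0, -107.0], [-202.0, -648.0], [-103.0, -309.0], [51.0, -321.0], [-181.0, -101.0]]
```

arm_command(rows=[0,0,0,0,0,-1,-0.1,0,0,0,0,0,-1,-0.1])

```text
t: 0.3
ee_pos: [268.4, -564.6, 323.2]
orientation: [-3.065, -0.691, 0.0]
ft_force: [-0.9, -0.9, 0.7]
width: 75.2
grasp_force: 0.0
```

arm_command(rows=[0,0,0,0.85,-0.6,0,-0.1,0,0,0,0.85,-0.6,0,-0.1,0,0,0,0.85,-0.6,0,-0.1])

```text
t: 0.6
ee_pos: [310.4, -488.9, 321.7]
orientation: [-3.062, -0.695, -0.001]
ft_force: [0.4, -0.8, -1.0]
width: 51.6
grasp_force: 0.0
```

arm_command(rows=[0,0,0,0.85,-0.6,0,-0.1,0,0,0,0.85,-0.6,0,-0.1,0,0,0,0.85,-0.6,0,-0.1])

```text
t: 0.9
ee_pos: [350.9, -417.1, 321.4]
orientation: [-3.062, -0.695, 0.0]
ft_force: [-0.4, 0.5, 1.0]
width: 39.8
grasp_force: 0.0
```

arm_command(rows=[0,0,0,0.85,-0.6,0,-0.1,0,0,0,0.85,-0.6,0,-0.1,0,0,0,0.85,-0.6,0,-0.1])

```text
t: 1.2
ee_pos: [391.6, -345.3, 321.5]
orientation: [-3.063, -0.695, 0.0]
ft_force: [-0.6, -0.1, 0.4]
width: 39.9
grasp_force: 0.0
```

arm_command(rows=[0,0,0,0.85,-0.6,0,-0.1,0,0,0,0.85,-0.6,0,-0.1,0,0,0,0.85,-0.6,0,-0.1])

```text
t: 1.5
ee_pos: [432.6, -273.3, 321.6]
orientation: [-3.064, -0.695, -0.0]
ft_force: [0.0, -0.4, 1.1]
width: 39.6
grasp_force: 0.0
```

arm_command(rows=[0,0,0,0.85,-0.6,0,-0.1,0,0,0,0.85,-0.6,0,-0.1,0,0,0,0.85,-0.6,0,-0.1])

```text
t: 1.8
ee_pos: [473.6, -201.1, 321.6]
orientation: [3.064, 0.695, 0.0]
ft_force: [-0.7, 0.4, 0.1]
width: 39.6
grasp_force: 0.0
```

arm_command(rows=[0,0,-0.146,0,0,0,-0.1,0,0,-0.146,0,0,0,-0.1,0,0,-0.146,0,0,0,-0.1,0,0,-0.146,0,0,0,-0.1])

```text
t: 2.2
ee_pos: [472.0, -203.7, 321.5]
orientation: [2.826, 1.37, -0.001]
ft_force: [-0.8, 1.2, 0.4]
width: 39.3
grasp_force: 0.0
```

arm_command(rows=[0,0,-0.146,0,0,0,-0.1,0,0,-0.146,0,0,0,-0.1,0,0,-0.146,0,0,0,-0.1,0,0,-0.146,0,0,0,-0.1])

```text
t: 2.6
ee_pos: [472.1, -203.0, 321.6]
orientation: [2.444, 1.973, -0.001]
ft_force: [0.9, -0.1, 0.9]
width: 39.6
grasp_force: 0.0
```

arm_command(rows=[0,0,0,0.75,0.32,0,-0.1,0,0,0,0.75,0.32,0,-0.1,0,0,0,0.75,0.32,0,-0.1])

```text
t: 2.9
ee_pos: [510.7, -147.7, 321.5]
orientation: [2.444, 1.974, -0.0]
ft_force: [0.2, 0.1, -1.3]
width: 39.8
grasp_force: 0.0
```

arm_command(rows=[0,0,0,0,0,0.6,-0.1,0,0,0,0,0,0.6,-0.1])

```text
t: 3.1
ee_pos: [506.3, -148.2, 269.2]
orientation: [-2.438, -1.969, 0.009]
ft_force: [-1.0, -0.7, -0.8]
width: 40.1
grasp_force: 0.0
```

arm_command(rows=[0,0,0,0,0,0.6,-0.1,0,0,0,0,0,0.6,-0.1])

```text
t: 3.3
ee_pos: [506.6, -148.2, 222.4]
orientation: [-2.438, -1.97, 0.008]
ft_force: [-0.9, 0.7, -0.6]
width: 39.7
grasp_force: 0.0
```

arm_command(rows=[0,0,0,0.3,0,0,-0.1,0,0,0,0.6,0,0,-0.1,0,0,0,0.6,0,0,-0.1])

```text
t: 3.6
ee_pos: [520.7, -100.5, 228.0]
orientation: [2.441, 1.977, 0.002]
ft_force: [0.3, 0.0, 0.0]
width: 39.6
grasp_force: 0.0
```

Run:
```python
from h import *
im,W=cloud("scene"); save("s1.png",cv2.resize(im[100:300,220:460],None,fx=3,fy=3))
```

```text
(no output)
```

View pics/s1.png

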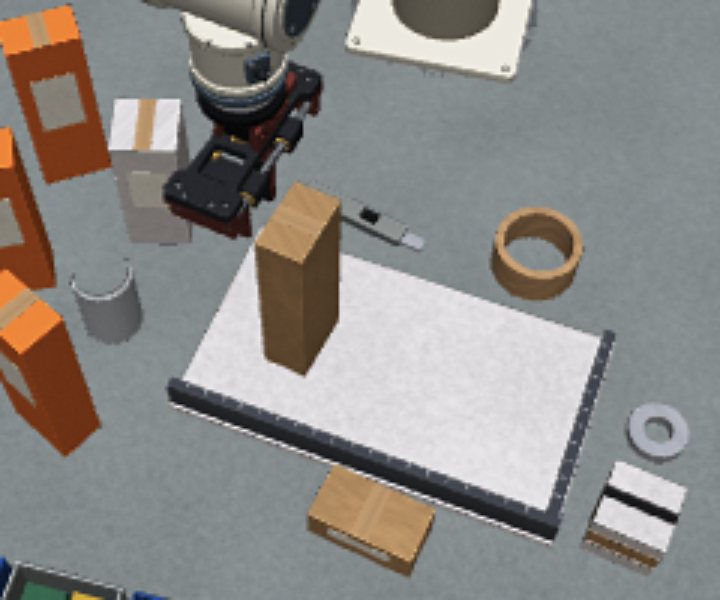

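The gripper stands right behind the label face (crop (215,190)), centred on the carton. Pushing slowly.

arm_command(rows=[0,0,0,0.1,0,0,-0.1,0,0,0,0.2,0,0,-0.1,0,0,0,0.3,0,0,-0.1,0,0,0,0.4,0,0,-0.1,0,0,0,0.5,0,0,-0.1])

```text
t: 4.15
ee_pos: [528.3, -61.7, 225.7]
orientation: [-2.442, -1.977, 0.0]
ft_force: [-0.7, -0.6, -0.3]
width: 39.4
grasp_force: 0.1
```

arm_command(rows=[0,0,0,0.07,0,0,-0.1,0,0,0,0.14,0,0,-0.1,0,0,0,0.21,0,0,-0.1,0,0,0,0.28,0,0,-0.1,0,0,0,0.35,0,0,-0.1])

```text
t: 4.65
ee_pos: [534.1, -34.4, 225.6]
orientation: [-2.442, -1.977, 0.0]
ft_force: [-0.2, 0.7, -0.6]
width: 39.1
grasp_force: 0.0
```

```bash
cat >> h.py <<'E'
B=np.array([-0.126,549.3,53.8])
def lying(n="top"):
    im,W=cloud(n); q=np.full(W.shape,np.nan); q[...,:2]=tob(B,W[...,:2].reshape(-1,2)).reshape(W.shape[:2]+(2,)); q[...,2]=W[...,2]
    m=(abs(q[...,2]-60)<6)&(abs(q[...,0])<104)&(q[...,1]>-180)&(q[...,1]<192)
    m=cv2.morphologyEx(m.astype(np.uint8),cv2.MORPH_OPEN,np.ones((3,3)))>0
    r=cv2.minAreaRect(q[m][:,:2].astype(np.float32)); print(n,m.sum(),np.round(r[0],1),np.round(r[1],1),round(r[2],2),"z",q[m][:,2].mean().round(1)); return im
E
python3 - <<'E'
from h import *
im=lying("scene"); save("s2.png",cv2.resize(im[100:300,220:460],None,fx=3,fy=3))
lying("top")
E
```

```text
scene 0 [0. 0.] [0. 0.] 0.0 z nan
top 0 [0. 0.] [0. 0.] 0.0 z nanh.py:27: RuntimeWarning: Mean of empty slice.
  r=cv2.minAreaRect(q[m][:,:2].astype(np.float32)); print(n,m.sum(),np.round(r[0],1),np.round(r[1],1),round(r[2],2),"z",q[m][:,2].mean().round(1)); return im
  ret = ret.dtype.type(ret / rcount)
```

View pics/s2.png

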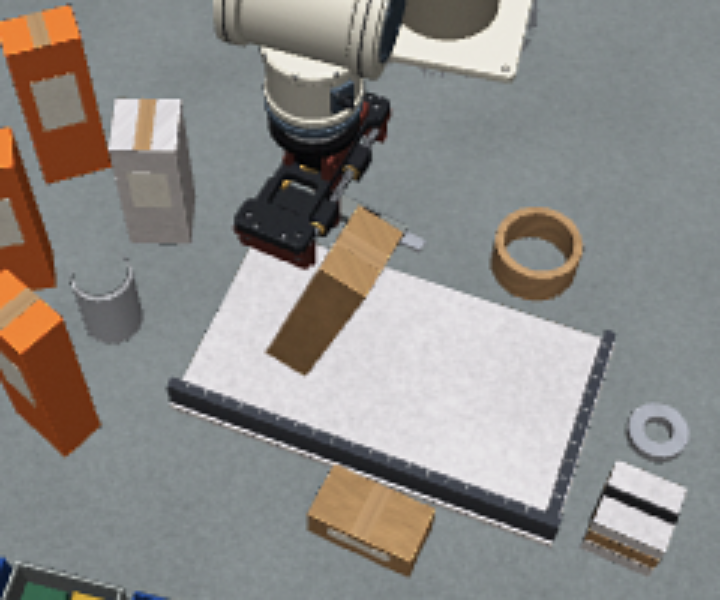

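The carton is caught in mid-fall towards the stop (crop (335,290)). I'll let it settle.

arm_command(rows=[0,0,0,-0.2,0,0,-0.1,0,0,0,-0.4,0,0,-0.1,0,0,0,-0.5,0,0,-0.1,0,0,0,-0.5,0,0,-0.1,0,0,0,-0.5,0,0,-0.1])

```text
t: 5.25
ee_pos: [525.6, -74.7, 225.7]
orientation: [-2.443, -1.975, -0.0]
ft_force: [-0.3, -0.3, -1.0]
width: 39.4
grasp_force: 0.0
```

Run:
```python
from h import *
im=lying("scene"); save("s3.png",cv2.resize(im[100:300,220:460],None,fx=3,fy=3))
lying("top")
o=ctrl.get_obs();p=o["ee_pos"];print(tob(B,p[:2]),p)
```

```text
scene 1680 [11.8 34.5] [220.2  82.3] 84.09 z 60.2
top 1473 [10.2 40.9] [207.2  79.9] 84.07 z 60.6
[[  -7.29929801 -129.79763524]] [525.74730484 -74.05138409 225.70483204]
```

View pics/s3.png

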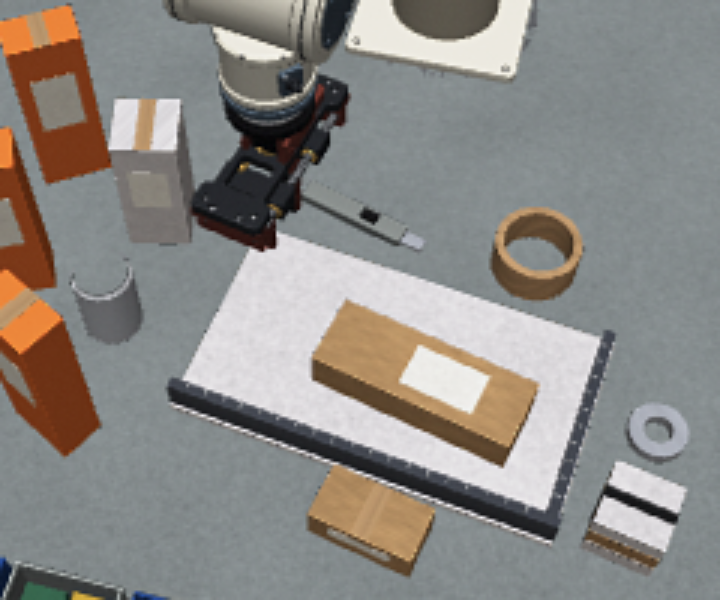

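The carton lies label up with its top end towards the stop, centred near board (11,35) and about 0.1 rad off square. Next I turn the tool for a two-finger side push.

arm_command(rows=[0,0,0.236,0,0,0,1,0,0,0.236,0,0,0,1,0,0,0.236,0,0,0,1,0,0,0.236,0,0,0,1,0,0,0.236,0,0,0,1])

```text
t: 5.85
ee_pos: [525.8, -73.5, 225.7]
orientation: [-2.994, -0.95, -0.0]
ft_force: [-0.2, 0.5, 0.7]
width: 76.2
grasp_force: 0.0
```

arm_command(rows=[0,0,0.236,0,0,0,1,0,0,0.236,0,0,0,1,0,0,0.236,0,0,0,1,0,0,0.236,0,0,0,1,0,0,0.236,0,0,0,1])

```text
t: 6.35
ee_pos: [525.8, -73.5, 225.7]
orientation: [-3.135, 0.199, 0.0]
ft_force: [-0.7, -0.3, 0.1]
width: 87.5
grasp_force: 0.0
```

arm_command(rows=[0,0,0,-0.36,-0.7,0,1,0,0,0,-0.36,-0.7,0,1,0,0,0,-0.36,-0.7,0,1])

```text
t: 6.65
ee_pos: [503.4, -13.4, 225.7]
orientation: [-3.136, 0.186, 0.0]
ft_force: [-0.6, -0.3, 0.2]
width: 87.8
grasp_force: 0.0
```

arm_command(rows=[0,0,0,-0.36,-0.7,0,1,0,0,0,-0.36,-0.7,0,1,0,0,0,-0.36,-0.7,0,1])

```text
t: 6.95
ee_pos: [482.2, 44.9, 225.8]
orientation: [3.136, -0.186, 0.001]
ft_force: [0.0, 0.5, -0.4]
width: 87.6
grasp_force: 0.0
```

arm_command(rows=[0,0,0,0,-0.64,0,1,0,0,0,0,-0.64,0,1,0,0,0,0,-0.64,0,1])

```text
t: 7.25
ee_pos: [489.1, 94.7, 225.7]
orientation: [3.135, -0.188, 0.001]
ft_force: [-0.3, -0.8, 0.8]
width: 88.1
grasp_force: 0.0
```

Run:
```python
from h import *
o=ctrl.get_obs();p=o["ee_pos"];print(tob(B,p[:2]),p,R.from_rotvec(o["orientation"]).as_matrix()[:,0],-.126,o["qpos"])
lying("scene");lying("top")
```

```text
[[-64.81810529  33.03259301]] [489.14684299  94.71621532 225.67266736] [ 9.92844335e-01 -1.19414801e-01  4.82001977e-04] -0.126 [ 1.67714239e-01  2.58791603e-01  1.91953203e+00 -6.94096250e-04
  9.62934936e-01  1.85860745e+00]
scene 1689 [11.2 34.7] [220.3  83.9] 84.4 z 60.4
top 665 [10.5 34.5] [219.7  78.4] 83.96 z 60.4
```

arm_command(rows=[0,0,0,0,0,0.78,1,0,0,0,0,0,0.78,1])

```text
t: 7.55
ee_pos: [486.1, 93.2, 160.3]
orientation: [3.134, -0.193, -0.008]
ft_force: [-0.6, 0.3, 0.6]
width: 87.6
grasp_force: 0.0
```

arm_command(rows=[0,0,0,0,0,0.78,1,0,0,0,0,0,0.78,1])

```text
t: 7.75
ee_pos: [485.8, 93.6, 97.8]
orientation: [3.134, -0.193, -0.011]
ft_force: [-1.2, 0.2, -0.5]
width: 87.9
grasp_force: 0.0
```

arm_command(rows=[0,0,0,0,0,0.4,1,0,0,0,0,0,0.78,1,0,0,0,0,0,0.78,1])

```text
t: 8.05
ee_pos: [486.4, 94.1, 36.6]
orientation: [3.134, -0.192, -0.01]
ft_force: [-0.4, -0.3, 0.5]
width: 87.5
grasp_force: 0.0
```

arm_command(rows=[0,0,0,0.08,0,0,1,0,0,0,0.16,0,0,1,0,0,0,0.24,0,0,1,0,0,0,0.3,0,0,1,0,0,0,0.36,0,0,1])

```text
t: 8.55
ee_pos: [517.0, 91.3, 39.1]
orientation: [3.136, -0.192, -0.001]
ft_force: [-4.6, -0.6, 2.9]
width: 87.9
grasp_force: 1.7
```

arm_command(rows=[0,0,0,0.06,0,0,1,0,0,0,0.12,0,0,1,0,0,0,0.18,0,0,1,0,0,0,0.24,0,0,1,0,0,0,0.3,0,0,1])

```text
t: 9.05
ee_pos: [540.8, 88.6, 38.4]
orientation: [3.136, -0.19, -0.001]
ft_force: [-5.3, -0.1, 4.7]
width: 87.6
grasp_force: 2.5
```

Run:
```python
from h import *
o=ctrl.get_obs();p=o["ee_pos"];print(tob(B,p[:2]),p)
lying("scene");lying("top")
```

```text
[[-12.83927056  33.50119018]] [540.77250247  88.6490803   38.42356002]
scene 1749 [38.7 37.8] [219.6  84.7] 89.98 z 60.3
top 431 [42.  37.7] [221.   78.5] 87.34 z 60.7
```

arm_command(rows=[0,0,0,0.06,0,0,1,0,0,0,0.12,0,0,1,0,0,0,0.18,0,0,1,0,0,0,0.23,0,0,1,0,0,0,0.23,0,0,1])

```text
t: 9.65
ee_pos: [560.3, 86.3, 38.5]
orientation: [-3.136, 0.191, -0.003]
ft_force: [0.1, 0.5, -0.2]
width: 87.7
grasp_force: 0.0
```

arm_command(rows=[0,0,0,-0.3,0,0,1,0,0,0,-0.6,0,0,1])

```text
t: 9.85
ee_pos: [512.2, 92.2, 38.7]
orientation: [-3.135, 0.192, -0.004]
ft_force: [-0.5, 0.8, 0.5]
width: 87.7
grasp_force: 0.0
```

arm_command(rows=[0,0,0,0,0,-0.6,1,0,0,0,0,0,-1,1,0,0,0,0,0,-1,-1])

```text
t: 10.15
ee_pos: [514.8, 92.7, 122.7]
orientation: [-3.134, 0.191, -0.014]
ft_force: [0.5, 0.5, 0.3]
width: 82.9
grasp_force: 0.0
```

Run:
```python
from h import *
o=ctrl.get_obs();p=o["ee_pos"];print(tob(B,p[:2]),p)
lying("scene");lying("top")
```

```text
[[-39.13781987  34.26756981]] [514.77874353  92.7142408  122.6525875 ]
scene 1787 [59.1 37.7] [ 81.6 219.8] 0.3 z 60.2
top 1157 [56.6 38.2] [220.5  80.7] 89.93 z 60.5
```

arm_command(rows=[0,0,0,0.61,0.9,0,-1,0,0,0,0.61,0.9,0,-1,0,0,0,0.61,0.9,0,-1])

```text
t: 10.55
ee_pos: [552.7, 11.8, 117.2]
orientation: [3.135, -0.196, 0.001]
ft_force: [-0.3, 1.3, -0.7]
width: 51.3
grasp_force: 0.0
```

arm_command(rows=[0,0,0,0.61,0.9,0,-1,0,0,0,0.61,0.9,0,-1,0,0,0,0.61,0.9,0,-1])

```text
t: 10.85
ee_pos: [592.2, -65.4, 117.2]
orientation: [3.135, -0.196, 0.001]
ft_force: [0.2, 0.4, 0.1]
width: 27.5
grasp_force: 0.0
```

arm_command(rows=[0,0,0,0,0,0.6,-1,0,0,0,0,0,1,-1,0,0,0,0,0,1,-1,0,0,0,0,0,1,-1])

```text
t: 11.25
ee_pos: [589.7, -61.7, 37.7]
orientation: [-3.136, 0.19, 0.004]
ft_force: [-0.3, -0.0, 0.1]
width: 0.2
grasp_force: 0.0
```

Run:
```python
from h import *
o=ctrl.get_obs();p=o["ee_pos"];print(tob(B,p[:2]),p,o["width"],o["ft_force"])
lying("scene")
```

```text
[[  54.60367292 -109.51959488]] [589.70781757 -61.71325049  37.69286043] 0.24500312026326151 [-0.29059628 -0.00481961  0.07042974]
scene 1636 [59.6 38.4] [ 83.6 218.9] 0.76 z 60.3
```

arm_command(rows=[0,0,0,0,-0.08,0,-1,0,0,0,0,-0.16,0,-1,0,0,0,0,-0.24,0,-1,0,0,0,0,-0.31,0,-1,0,0,0,0,-0.38,0,-1])

```text
t: 11.8
ee_pos: [594.9, -32.1, 39.1]
orientation: [3.135, -0.19, 0.001]
ft_force: [-0.7, -5.6, 4.3]
width: 0.6
grasp_force: 2.7
```

arm_command(rows=[0,0,0,0,-0.07,0,-1,0,0,0,0,-0.14,0,-1,0,0,0,0,-0.21,0,-1,0,0,0,0,-0.28,0,-1,0,0,0,0,-0.35,0,-1])

```text
t: 12.3
ee_pos: [598.4, -4.9, 39.0]
orientation: [3.135, -0.191, 0.001]
ft_force: [-0.8, -5.7, 5.3]
width: 0.3
grasp_force: 3.1
```

Run:
```python
from h import *
o=ctrl.get_obs();p=o["ee_pos"];print(tob(B,p[:2]),p,o["width"],o["ft_force"])
lying("scene");lying("top")
```

```text
[[ 56.06082159 -52.08175782]] [598.37144781  -4.9138674   39.01681126] 0.27648372423643874 [-0.7704072  -5.67734258  5.26091013]
scene 1560 [59.1 69.2] [ 82.2 219.2] 0.3 z 60.3
top 982 [ 57.3 111.5] [137.7  80.9] 89.95 z 60.5
```

arm_command(rows=[0,0,0,0,-0.05,0,-1,0,0,0,0,-0.1,0,-1,0,0,0,0,-0.1,0,-1])

```text
t: 12.7
ee_pos: [599.0, 3.4, 38.6]
orientation: [3.136, -0.191, 0.001]
ft_force: [-0.3, -1.6, 1.9]
width: 0.5
grasp_force: 1.1
```

arm_command(rows=[0,0,0,0,-0.025,0,-1,0,0,0,0,-0.025,0,-1])

```text
t: 12.9
ee_pos: [599.1, 5.2, 38.5]
orientation: [3.136, -0.191, 0.0]
ft_force: [0.1, -2.7, 3.9]
width: 0.6
grasp_force: 2.1
```

arm_command(rows=[0,0,0,0,-0.015,0,-1,0,0,0,0,-0.015,0,-1])

```text
t: 13.1
ee_pos: [599.3, 6.3, 38.5]
orientation: [3.136, -0.191, 0.0]
ft_force: [-1.0, -4.2, 4.7]
width: 0.4
grasp_force: 2.6
```

Run:
```python
from h import *
o=ctrl.get_obs();p=o["ee_pos"];print(tob(B,p[:2]),p,o["width"],o["ft_force"])
lying("scene")
```

```text
[[ 55.57904337 -40.86039269]] [599.30364271   6.27908388  38.54509109] 0.43774863271219305 [-0.9795539  -4.20302748  4.65567884]
scene 1560 [58.8 80.6] [219.3  82.2] 89.88 z 60.3
```

arm_command(rows=[0,0,0,0,-0.015,0,-1,0,0,0,0,-0.015,0,-1])

```text
t: 13.35
ee_pos: [599.4, 7.5, 38.5]
orientation: [3.136, -0.191, 0.0]
ft_force: [-0.2, -4.9, 4.4]
width: 0.2
grasp_force: 2.7
```

arm_command(rows=[0,0,0,0,-0.015,0,-1,0,0,0,0,-0.015,0,-1])

```text
t: 13.55
ee_pos: [599.6, 8.7, 38.5]
orientation: [3.136, -0.191, 0.0]
ft_force: [0.4, -5.6, 4.9]
width: -0.1
grasp_force: 2.7
```

arm_command(rows=[0,0,0,0,-0.015,0,-1,0,0,0,0,-0.015,0,-1])

```text
t: 13.75
ee_pos: [599.7, 9.6, 38.6]
orientation: [3.135, -0.191, -0.0]
ft_force: [-1.0, -6.0, 4.7]
width: 0.3
grasp_force: 3.9
```

arm_command(rows=[0,0,0,0,-0.015,0,-1,0,0,0,0,-0.015,0,-1])

```text
t: 13.95
ee_pos: [599.6, 9.6, 38.6]
orientation: [3.134, -0.19, -0.001]
ft_force: [-0.9, -13.3, 6.3]
width: 0.8
grasp_force: 7.2
```

arm_command(rows=[0,0,0,0,-0.015,0,-1,0,0,0,0,-0.015,0,-1])

```text
t: 14.15
ee_pos: [599.6, 9.7, 38.6]
orientation: [3.133, -0.19, -0.001]
ft_force: [-2.4, -20.5, 5.9]
width: 0.3
grasp_force: 10.5
```

Run:
```python
from h import *
o=ctrl.get_obs();p=o["ee_pos"];print(tob(B,p[:2]),p,o["width"],o["ft_force"])
lying("scene");im=lying("top"); save("t4.png",cv2.resize(im[150:270,220:380],None,fx=5,fy=5,interpolation=cv2.INTER_CUBIC))
```

```text
[[ 55.46506363 -37.39369099]] [599.62621609   9.73262677  38.59150848] 0.2933709558576627 [ -2.36454862 -20.51784098   5.92259718]
scene 1544 [59.4 82.5] [ 82.6 218.5] 0.58 z 60.3
top 929 [ 57.  126.1] [131.4  80.7] 89.99 z 60.7
```

View pics/t4.png

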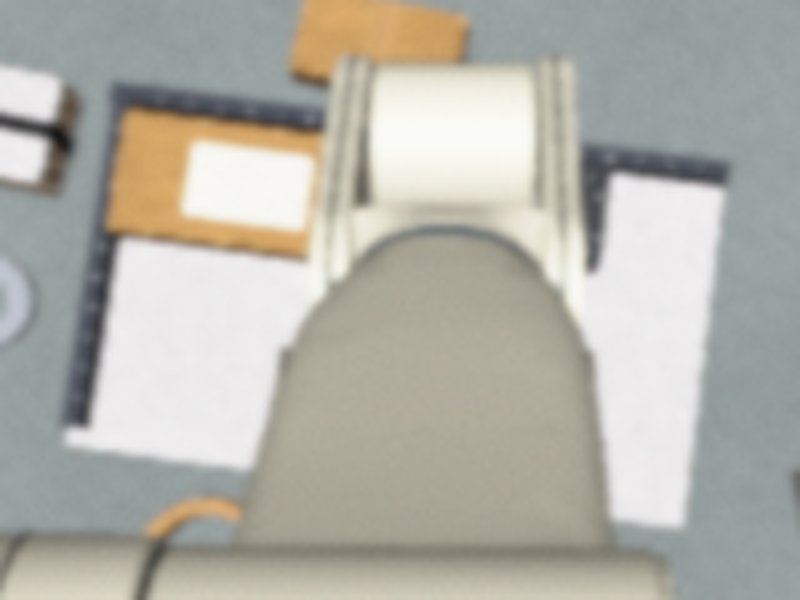

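The carton's top end is against the stop: the force rose to 20 N and the picture shows the end touching the stop at (115,180). I'll back off and make the final side push.

arm_command(rows=[0,0,0,0,0.2,0,-1,0,0,0,0,0.4,0,-1])

```text
t: 14.45
ee_pos: [595.6, -19.5, 38.0]
orientation: [-3.135, 0.19, 0.001]
ft_force: [-0.1, 0.2, -0.0]
width: 0.2
grasp_force: 0.0
```

arm_command(rows=[0,0,0,0,0,-0.6,-1,0,0,0,0,0,-1,-1,0,0,0,0,0,-1,-1])

```text
t: 14.75
ee_pos: [598.7, -19.9, 122.3]
orientation: [-3.135, 0.192, -0.011]
ft_force: [0.5, -0.2, 0.0]
width: 0.1
grasp_force: 0.0
```

arm_command(rows=[0,0,0,-0.6,-0.89,0,0.5,0,0,0,-0.6,-0.89,0,1,0,0,0,-0.6,-0.89,0,1])

```text
t: 15.05
ee_pos: [554.0, 59.6, 117.3]
orientation: [-3.136, 0.187, 0.006]
ft_force: [0.4, 0.2, -0.3]
width: 21.2
grasp_force: 0.0
```

arm_command(rows=[0,0,0,-0.6,-0.89,0,1,0,0,0,-0.6,-0.89,0,1,0,0,0,-0.6,-0.89,0,1])

```text
t: 15.35
ee_pos: [516.1, 135.5, 117.6]
orientation: [3.136, -0.186, -0.004]
ft_force: [1.3, 0.3, -0.0]
width: 44.9
grasp_force: 0.0
```

arm_command(rows=[0,0,0,0,0,0.6,1,0,0,0,0,0,1,1,0,0,0,0,0,1,1,0,0,0,0,0,1,1])

```text
t: 15.75
ee_pos: [518.2, 132.7, 38.1]
orientation: [3.135, -0.192, -0.002]
ft_force: [0.4, -0.1, 1.2]
width: 77.1
grasp_force: 0.0
```

Run:
```python
from h import *
o=ctrl.get_obs();p=o["ee_pos"];print(tob(B,p[:2]),p,o["width"],o["ft_force"])
lying("scene");lying("top")
```

```text
[[-40.74357953  74.39750612]] [518.22871696 132.72783767  38.07393862] 77.1470585244353 [ 0.37378317 -0.09112095  1.2226691 ]
scene 1830 [59.4 82.8] [218.4  83.3] 89.84 z 60.4
top 1322 [57.  82.6] [218.4  80.6] 89.96 z 60.6
```

arm_command(rows=[0,0,0,0.2,0,0,1,0,0,0,0.35,0,0,1,0,0,0,0.5,0,0,1,0,0,0,0.55,0,0,1,0,0,0,0.59,0,0,1])

```text
t: 16.35
ee_pos: [565.5, 127.8, 38.8]
orientation: [-3.136, 0.191, -0.001]
ft_force: [-0.0, 0.1, 0.7]
width: 87.7
grasp_force: 0.0
```

arm_command(rows=[0,0,0,0.025,0,0,1,0,0,0,0.025,0,0,1])

```text
t: 16.55
ee_pos: [566.1, 127.6, 38.3]
orientation: [3.135, -0.191, -0.002]
ft_force: [-1.6, 0.2, 1.9]
width: 88.3
grasp_force: 0.9
```

arm_command(rows=[0,0,0,0.025,0,0,1,0,0,0,0.025,0,0,1])

```text
t: 16.75
ee_pos: [567.6, 127.1, 38.1]
orientation: [3.135, -0.19, -0.004]
ft_force: [-5.1, -1.8, 2.6]
width: 87.6
grasp_force: 2.3
```

arm_command(rows=[0,0,0,0.02,0,0,1,0,0,0,0.02,0,0,1])

```text
t: 16.95
ee_pos: [569.1, 126.9, 38.1]
orientation: [3.135, -0.19, -0.004]
ft_force: [-5.1, -1.7, 2.7]
width: 87.7
grasp_force: 2.4
```

arm_command(rows=[0,0,0,0.02,0,0,1,0,0,0,0.02,0,0,1])

```text
t: 17.15
ee_pos: [570.7, 126.8, 38.1]
orientation: [3.135, -0.19, -0.004]
ft_force: [-5.6, -1.7, 2.5]
width: 87.4
grasp_force: 2.4
```

arm_command(rows=[0,0,0,0.015,0,0,1,0,0,0,0.015,0,0,1])

```text
t: 17.35
ee_pos: [571.7, 126.6, 38.1]
orientation: [3.135, -0.19, -0.005]
ft_force: [-5.1, -0.4, 2.9]
width: 88.0
grasp_force: 2.5
```

Still sliding at about 5 N, with no rail contact yet.

arm_command(rows=[0,0,0,0.015,0,0,1,0,0,0,0.015,0,0,1])

```text
t: 17.55
ee_pos: [572.9, 126.5, 38.1]
orientation: [3.135, -0.19, -0.005]
ft_force: [-5.0, -1.1, 3.0]
width: 87.7
grasp_force: 2.6
```

arm_command(rows=[0,0,0,0.015,0,0,1,0,0,0,0.015,0,0,1])

```text
t: 17.75
ee_pos: [573.3, 126.5, 38.1]
orientation: [3.135, -0.191, -0.007]
ft_force: [-8.0, -0.1, 5.3]
width: 87.6
grasp_force: 4.1
```

arm_command(rows=[0,0,0,0.01,0,0,1,0,0,0,0.01,0,0,1])

```text
t: 17.95
ee_pos: [573.3, 126.5, 38.1]
orientation: [3.135, -0.191, -0.01]
ft_force: [-11.1, 1.1, 6.9]
width: 87.7
grasp_force: 5.5
```

The carton is against the rail: position stalled and force rising. One more nudge, then withdraw.

arm_command(rows=[0,0,0,0.015,0,0,1,0,0,0,0.015,0,0,1])

```text
t: 18.15
ee_pos: [573.4, 126.5, 38.0]
orientation: [3.135, -0.192, -0.013]
ft_force: [-14.3, 1.6, 11.5]
width: 87.8
grasp_force: 7.4
```

arm_command(rows=[0,0,0,-0.1,0,0,1,0,0,0,-0.35,0,0,1,0,0,0,-0.6,0,0,1,0,0,0,-0.6,0,0,1])

```text
t: 18.55
ee_pos: [527.8, 132.3, 38.2]
orientation: [3.135, -0.189, -0.003]
ft_force: [1.0, 0.6, 0.2]
width: 87.7
grasp_force: 0.0
```

arm_command(rows=[0,0,0,0,0,-0.5,1,0,0,0,0,0,-1,1,0,0,0,0,0,-1,1])

```text
t: 18.85
ee_pos: [534.8, 133.1, 123.4]
orientation: [-3.133, 0.191, -0.016]
ft_force: [0.6, 0.1, -0.2]
width: 87.9
grasp_force: 0.0
```

arm_command(rows=[0,0,0,0,0,-0.5,1,0,0,0,0,0,-1,1,0,0,0,0,0,-1,1])

```text
t: 19.15
ee_pos: [534.1, 132.9, 203.2]
orientation: [-3.133, 0.191, -0.015]
ft_force: [-0.1, -0.2, 0.1]
width: 87.7
grasp_force: 0.0
```

arm_command(rows=[0,0,0,-0.2,0.9,0,1,0,0,0,-0.2,0.9,0,1,0,0,0,-0.2,0.9,0,1])

```text
t: 19.45
ee_pos: [504.6, 60.6, 197.6]
orientation: [3.135, -0.195, -0.002]
ft_force: [0.0, -0.7, -0.8]
width: 87.7
grasp_force: 0.0
```

arm_command(rows=[0,0,0,0,0.9,0,1,0,0,0,0,0.9,0,1,0,0,0,0,0.9,0,1])

```text
t: 19.75
ee_pos: [497.1, -10.2, 197.9]
orientation: [3.135, -0.195, 0.0]
ft_force: [0.2, 0.2, -0.7]
width: 87.5
grasp_force: 0.0
```

Run:
```python
from h import *
im=lying("scene");save("s5.png",cv2.resize(im[100:300,220:460],None,fx=3.3,fy=3,interpolation=cv2.INTER_CUBIC));im=lying("top"); W=cloud("top")[1]; print(board(im,W)); save("t5.png",cv2.resize(im[140:290,200:400],None,fx=4,fy=4,interpolation=cv2.INTER_CUBIC))
```

```text
scene 1731 [64.4 82.6] [ 79.2 218.8] 0.01 z 60.4
top 1393 [63.9 82.5] [218.7  80.1] 89.97 z 60.7
(array([-7.01100776e-02,  5.42438653e+02,  5.68392928e+01]), 163, np.float64(3.7493233839643136))
```

View pics/s5.png

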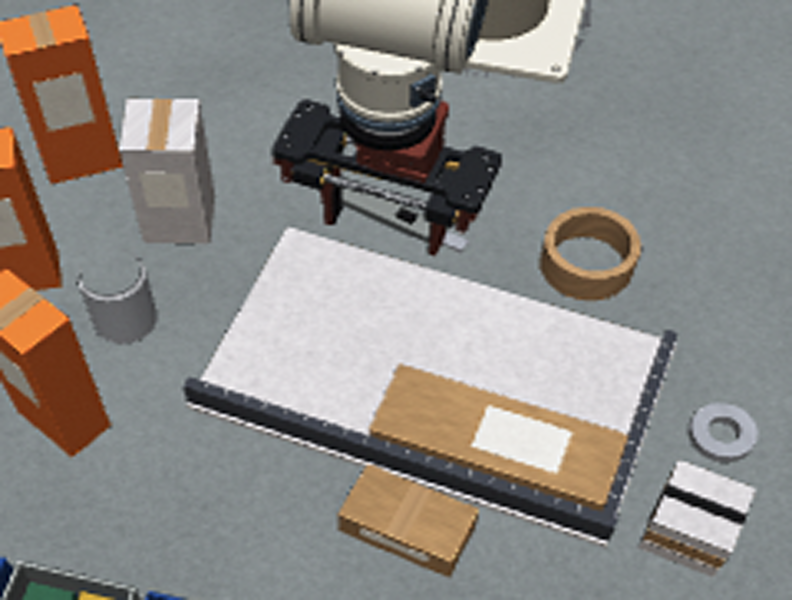

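View pics/t5.png

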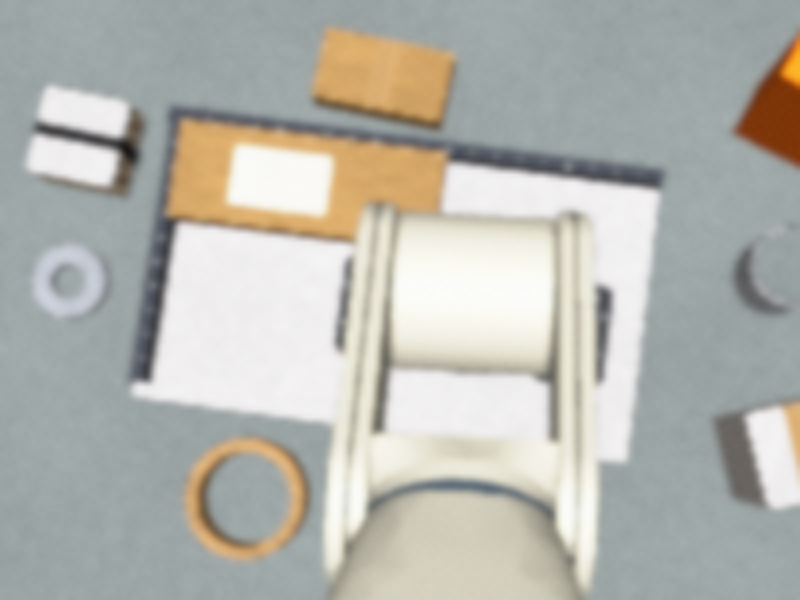

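Both pictures show the carton label up and snug in the corner (scene crop (500,430), top crop (305,175)). The bystanders are in place and the gripper is clear.

```bash
python3 -c "
from workcell import ctrl
print(ctrl.close_job())"
```

```text
the job is handed in; nothing more can be done
None
```

The carton was tipped towards the end stop and pushed into the corner, label up, with its top end against the stop and its long side against the rail; I handed the job in at about 20 s, and no verdict came back.

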